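Show which battery goes into the torch

ROBOT

A 6-joint arm with a two-finger parallel gripper is mounted at the origin on a cart in front of the work surface, level with it; the furniture and walls round the work are solid. World frame = base frame: x ahead of the robot, y to its left, z up, the work surface at z = 0. Lengths are in m, angles in rad, forces in N, time in s.
With the tool pointing down it reaches from about 0.425 to 0.95 m from the base axis. Payload 3.5 kg.
Tool frame: the origin (TCP) lies between the finger pads, 19 mm behind the fingertips; this is the grasp point; z points along the fingers, y is the line along which they close (so a half turn about z gives the same grasp; the last joint's range is limited). The gripper opens to 85 mm and grips with 20 to 120 N. Pads are 22 mm wide; open, the fingers measure 114 mm over their backs; the gripper's body (76 mm by 85 mm) begins 54 mm behind the grasp point. The pads swing forward as they close: fully open they stand 13 mm farther back than shut.
Start: joints at [1.083, 0.286, 1.577, -0, 1.279, -0.15], TCP at [0.224, 0.637, 0.25] pointing down, gripper open.
Joint ranges: [-2.77, 2.77], [-0.9, 2.22], [0.21, 2.48], [-1.53, 4.67], [0.24, 2.81], [-2.84, 2.84]. Speed limits (rad/s): [2.79, 2.79, 3.14, 3.14, 3.14, 3.14].

INTERFACE

Orientations are given as a unit quaternion [x, y, z, w].
In Python, from plant import ctrl gives the robot as it stands.
- The arm moves only by the tool move_tool, called after "Request:" as name([rows], argument=value, ...), one row to a line, values as JSON. Schema: {"type":"object","properties":{"ticks":{"type":"array","items":{"type":"array","prefixItems":[{"type":"array","items":{"type":"number"},"minItems":3,"maxItems":3},{"type":"array","items":{"type":"number"},"minItems":3,"maxItems":3},{"type":"number"}],"minItems":3,"maxItems":3},"minItems":1,"maxItems":10},"squeeze":{"type":"number"},"only":{"type":"string"},"quiet":{"type":"boolean"},"lines":{"type":"string"}},"required":["ticks"],"additionalProperties":false}. ticks is a list of rows, 1 to 10 of them, each written [[dx, dy, dz], [rx, ry, rz], opening]: dx, dy, dz in cm, then a rotation vector rx, ry, rz in units of 0.25 rad, then the opening from 0.0 (shut) to 1.0 (fully open); each row is the pose to reach, as a shift and turn from the pose commanded when the call began, along the tool's axes at that moment; what a row does not reach only later rows make up. A row lasts 1/8 s, in which the tool goes at most 0.0625 m and 0.188 rad, less where a joint would pass 70% of its speed; a pose out of reach is approached as far as the arm can. The fingers move at their own pace and stop on an object; squeeze is the grip in N (left out, the last holds). Time passes only in rows, so rows that do not move let the fingers close. The tool returns the time, the measured TCP pose, the force, the opening and the grip force at its end. only (a regular expression) keeps the lines of the reply that match it, lines (a string "A,B") keeps lines A to B, and quiet returns only ok. Input that does not fit is refused with a message, and nothing moves.
- ctrl.get_state(): the state, without advancing time (a new reading comes with each control period).
- ctrl.read_camera(name): name is "scene" or "top"; returns a dict with "pixels" (400x640x3 uint8, red, green, blue), "camera_matrix" (3x3 intrinsics, pixels), "dist_coeffs" ([k1, k2, p1, p2, k3] as OpenCV has them; the pictures are not rectified), "xyz" and "orientation" of the camera in the world. Camera axes: x right, y down, z forward; pixel columns grow to the right and rows downward; lengths in m; the calibration is good to about 2 mm. A picture is of the moment at which its call begins. There is no depth.
- ctrl.sign_off(): hands the job in; it is judged then, once.
The state is a dict: "time": time; "qpos": joint angles; "dq": joint speeds; "joint_efforts": joint torques, N m; "eef_pos": TCP position; "tcp_rot": TCP orientation; "contact_force": force on the tool from outside, world axes, zero at the start; "wrist_torque": the same for the moment, N m; "opening": opening from 0.0 (shut) to 1.0 (fully open); "finger_force": force on a finger pad.
Only numpy, scipy, OpenCV 4.12 (cv2) and the standard library are available. Lean on these libraries where they do the work, as an engineer would, in place of code of your own. Each camera call takes 0.05 s, during which the arm holds its last target. There are 200 camera calls.

TASK

Show a colleague, by pointing only, how to get the dead torch on the clear wood in front of the keyboard working: point down at the lamp end of that black torch, then at the fresh green battery lying near it, then at the tail end of the torch where the battery goes in, and finish there, still pointing. Each time hold the fingertips a few centimetres above the spot for about two seconds. Touch nothing at all, and never bring the fingertips low over the spent red battery.

Things in the scene. Friction and masses are not known exactly. Their poses are not given: they have to be found in the camera images.
- torch: black pocket torch lying on its side on the clear wood between the keyboard and the near edge of the desk (not the like one at the back among the papers), 122 mm long, 33 mm across at the wider lamp end; may face any way. Origin on the desk surface under the middle of its length; its y axis runs level along the torch from the lamp end (-y) to the tail end (+y).
- torch_lamp (a point): spot on the torch's wide lamp end, 50 mm from its middle along -y, 33 mm above the desk (level with the torch's top).
- torch_tail (a point): spot over the torch's slimmer tail end, 50 mm from its middle along +y, 33 mm above the desk (level with the top of the lamp end).
- green_battery: fresh AA battery with a green and white sleeve, lying on the clear wood in front of the keyboard, 50 mm long, 15 mm thick. Origin on the desk surface under its middle; its y axis runs along it.
- red_battery: spent AA battery, same size and shape (50 mm long, 15 mm thick) but with a red and white sleeve; leave it alone. It too lies in front of the keyboard. Origin on the desk surface under its middle, y axis along it.

How it is judged:
On the way, in this order (a step that is already met when the one before it is completed fails the run):
1. point down at the torch's lamp end and dwell (horizontal distance between the grasp point and torch_lamp below 0.028 m and angle between the grasp point's own z axis and vertical above 2.3 rad and height (world z) of the grasp point between 0.055 and 0.133 m), for 1.2 s.
2. point down at the green battery and dwell (horizontal distance between the grasp point and green_battery below 0.028 m and angle between the grasp point's own z axis and vertical above 2.3 rad and height (world z) of the grasp point between 0.033 and 0.115 m), for 1.2 s.
3. point down at the torch's tail end and dwell (horizontal distance between the grasp point and torch_tail below 0.028 m and angle between the grasp point's own z axis and vertical above 2.3 rad and height (world z) of the grasp point between 0.055 and 0.133 m), for 1.2 s.
At the end, for the whole second after the job is handed in: Pointing down (within 48 degrees) at the torch tail: tool point within 28 mm sideways, 55 to 133 mm above the desk (at the battery: 28 mm, 33 to 115 mm). Torch and both batteries are within 6 mm of where they lay (all of step 3 and distance of each of torch, green_battery, red_battery from where it was at the start of the episode below 0.006 m); the robot touches nothing.
It fails at once if the robot touches something (contact force between any of the fingers, the arm and anything else above 0.5 N).
It fails at once if the fingertips come low over the red battery (tool point within 25 mm sideways, under 105 mm above the desk) (horizontal distance between the grasp point and red_battery below 0.025 m and height (world z) of the grasp point below 0.105 m).
It fails at once if a thing is moved (distance of any of torch, green_battery, red_battery from where it was at the start of the episode above 0.012 m).
It also fails if it takes over 51 s, if anything falls off the work surface, if the arm or the gripper's body presses on something with over 40 N, if the wrist force passes 120 N, or if a joint passes its speed limit or range.

## Working session

There is one attempt and no reset: what is moved stays moved. The work goes in short steps, Python scripts to look and compute and a tool call to move; the robot and the scene stay as the last step left them, time stands still between calls to the robot, and variables do not carry over. Pictures are saved under pics/ and viewed, at most 10 in all, crops included, and the job is handed in when it is done.

```bash
ls; mkdir -p pics
```

Run:
```python
from plant import ctrl
import cv2,pickle
for n in("scene","top"):
    r=ctrl.read_camera(n); pickle.dump(r,open(f"{n}.pkl","wb"))
    cv2.imwrite(f"pics/{n}.png",r["pixels"][:,:,::-1]); print(n,r["xyz"],r["orientation"],r["camera_matrix"],r["dist_coeffs"])
s=ctrl.get_state();print(s["time"],s["eef_pos"],s["tcp_rot"],s["opening"])
```

```text
pics
plant.py
scene [ 0.04796941 -0.24674328  0.66989506] [ 0.82201998 -0.42386337  0.18300672 -0.33336398] [[455.67240899   0.         320.48168584]
 [  0.         455.67240899 199.76530989]
 [  0.           0.           1.        ]] [-0.10310366  0.          0.          0.          0.        ]
top [0.39952518 0.08818532 0.89123106] [-0.70089058  0.70873351 -0.05885544  0.05463739] [[475.18437126   0.         329.73804516]
 [  0.         475.18437126 193.95484754]
 [  0.           0.           1.        ]] [-0.09869521  0.          0.          0.          0.        ]
0.1 [0.2234203  0.63637241 0.24875595] [ 1.68103693e-01  9.85768734e-01 -1.01809918e-03 -3.38841078e-04] 1.002721438060862
```

View pics/scene.png

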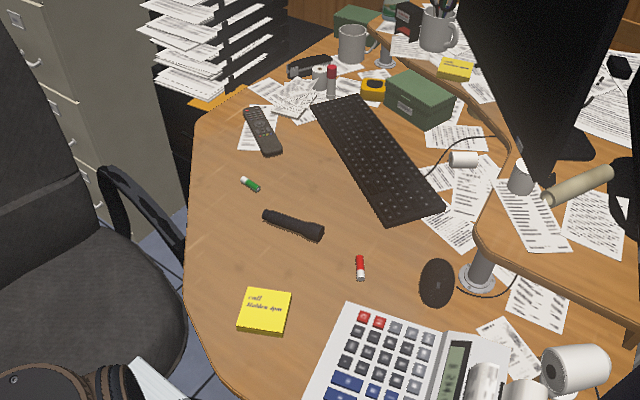

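View pics/top.png

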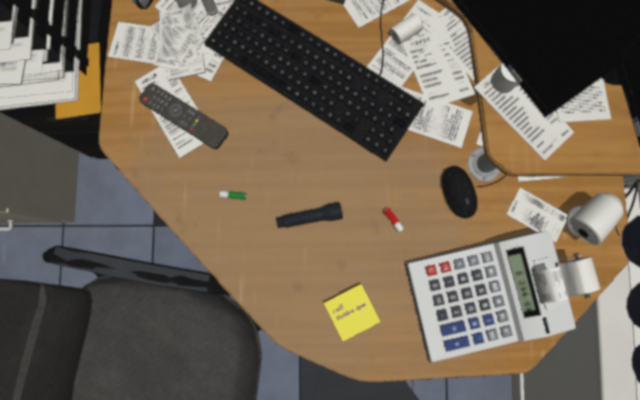

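The scene view shows the torch lying at about (293,226), wide end to the right. The green battery is at (250,184) and the red one at (360,267). In the top view the torch runs from its slim tail at (278,220) to its lamp end at (341,212), with green at (232,195) and red at (393,219).

Create loc.py:
```python
import cv2,pickle,numpy as np
from scipy.spatial.transform import Rotation as R
def ray(c,p):
    u=cv2.undistortPoints(np.array([[p]],float),c["camera_matrix"],c["dist_coeffs"])[0,0]
    return np.array(c["xyz"]),R.from_quat(c["orientation"]).apply([*u,1])
def plane(c,p,z):
    o,d=ray(c,p); return o+d*(z-o[2])/d[2]
def tri(a,p,b,q):
    o1,d1=ray(a,p);o2,d2=ray(b,q)
    t=np.linalg.lstsq(np.c_[d1,-d2],o2-o1,rcond=None)[0]
    x,y=o1+t[0]*d1,o2+t[1]*d2; return (x+y)/2,np.linalg.norm(x-y)
```

Run:
```python
from loc import *
C={n:pickle.load(open(n+".pkl","rb")) for n in("scene","top")}
box={"top":dict(torch=(265,190,355,240),green=(212,182,255,208),red=(375,198,412,240)),
"scene":dict(torch=(250,200,335,250),green=(230,168,270,198),red=(345,245,378,290))}
ends={}
for n,c in C.items():
    hsv=cv2.cvtColor(c["pixels"],cv2.COLOR_RGB2HSV).astype(int);h,s,v=hsv[...,0],hsv[...,1],hsv[...,2]
    M=dict(torch=v<75,green=((h>40)&(h<90)&(s>80))|((s<70)&(v>110)),red=(((h<6)|(h>172))&(s>140))|((s<70)&(v>110)))
    for k,(x0,y0,x1,y1) in box[n].items():
        m=np.zeros(h.shape,np.uint8);m[y0:y1,x0:x1]=M[k][y0:y1,x0:x1]
        cs=max(cv2.findContours(m,cv2.RETR_EXTERNAL,cv2.CHAIN_APPROX_NONE)[0],key=cv2.contourArea)
        r=cv2.minAreaRect(cs);b=cv2.boxPoints(r)
        i=0 if np.linalg.norm(b[0]-b[1])<np.linalg.norm(b[1]-b[2]) else 1
        e=[(b[i]+b[i+1])/2,(b[(i+2)%4]+b[(i+3)%4])/2]; e.sort(key=lambda p:p[0] if k!="red" else p[1])
        ends[n,k]=e;z=.0165 if k=="torch" else .0075
        P=[plane(c,p,z) for p in e]
        print(n,k,cv2.contourArea(cs),np.round(e,1).tolist(),np.round(P,4).tolist(),"len",np.linalg.norm(P[0]-P[1]).round(4))
for k in("torch","green","red"):
    T=[tri(C["scene"],ends["scene",k][j],C["top"],ends["top",k][j]) for j in(0,1)]
    print(k,[(t[0].round(4).tolist(),round(t[1],4)) for t in T],"mid",((T[0][0]+T[1][0])/2).round(4))
    if k=="torch":
        t,l=T[0][0],T[1][0];m=(t+l)/2;u=(l-t)/np.linalg.norm(l-t);print("lamp",m+.05*u,"tail",m-.05*u)
```

```text
scene torch 750.5 [[261.8999938964844, 214.3000030517578], [322.5, 234.5]] [[0.4843, 0.1841, 0.0165], [0.5115, 0.0588, 0.0165]] len 0.1282
scene green 100.0 [[240.8000030517578, 176.89999389648438], [257.8999938964844, 189.10000610351562]] [[0.5476, 0.2977, 0.0075], [0.5405, 0.2432, 0.0075]] len 0.055
scene red 161.5 [[360.0, 255.0], [360.0, 280.0]] [[0.5177, -0.0209, 0.0075], [0.4706, -0.0499, 0.0075]] len 0.0553
top torch 764.0 [[276.5, 219.60000610351562], [340.70001220703125, 210.10000610351562]] [[0.4942, 0.1812, 0.0165], [0.5108, 0.0621, 0.0165]] len 0.1202
top green 159.5 [[219.0, 194.0], [246.0, 194.0]] [[0.5449, 0.2916, 0.0075], [0.5443, 0.2402, 0.0075]] len 0.0514
top red 153.0 [[384.70001220703125, 209.89999389648438], [401.70001220703125, 230.39999389648438]] [[0.5112, -0.0208, 0.0075], [0.4724, -0.0516, 0.0075]] len 0.0496
torch [([0.4917, 0.1851, 0.0102], np.float64(0.009)), ([0.512, 0.0609, 0.0142], np.float64(0.003))] mid [0.5019 0.123  0.0122]
lamp [0.50994283 0.07367389 0.01376799] tail [0.49379054 0.17230903 0.01057238]
green [([0.5428, 0.2907, 0.0149], np.float64(0.0024)), ([0.5428, 0.2421, 0.0067], np.float64(0.0049))] mid [0.5428 0.2664 0.0108]
red [([0.5117, -0.0216, 0.0138], np.float64(0.0041)), ([0.4716, -0.0507, 0.0073], np.float64(0.0024))] mid [ 0.4917 -0.0362  0.0105]
```
Good: lamp (0.510,0.073), tail (0.494,0.172), green (0.543,0.266), red (0.492,-0.036). Tolerance 28mm.

Measured points from both views: lamp (0.510, 0.073), green (0.543, 0.266), tail (0.494, 0.172), red (0.492, −0.036). I'm travelling high with the gripper shut.

Units first: shifts go in cm and turns go in units of 0.25 rad. So -0.23 m is -23, -0.22 m is -22.

Request:
move_tool([
  [[-1.5, -1.4, 0], [0, 0, 0], 0],
  [[-4, -3.8, 0], [0, 0, 0], 0],
  [[-7, -6.6, 0], [0, 0, 0], 0],
  [[-10, -9.5, 0], [0, 0, 0], 0],
  [[-13, -12.4, 0], [0, 0, 0], 0],
  [[-16, -15.2, 0], [0, 0, 0], 0],
  [[-19, -18.1, 0], [0, 0, 0], 0],
  [[-21, -20, 0], [0, 0, 0], 0],
  [[-22.5, -21.5, 0], [0, 0, 0], 0],
  [[-23, -22, 0], [0, 0, 0], 0],
])

```text
time: 1.35
eef_pos: [0.368, 0.3513, 0.2498]
tcp_rot: [0.169, 0.986, -0.0, -0.0]
contact_force: [-1.1, 0.7, -0.4]
opening: 0.001
finger_force: 0.0
```

Request:
move_tool([
  [[-1.5, -1.4, 0], [0, 0, 0], 0],
  [[-4, -3.8, 0], [0, 0, 0], 0],
  [[-7, -6.6, 0], [0, 0, 0], 0],
  [[-10, -9.5, 0], [0, 0, 0], 0],
  [[-13, -12.4, 0], [0, 0, 0], 0],
  [[-16, -15.2, 0], [0, 0, 0], 0],
  [[-19, -18.1, 0], [0, 0, 0], 0],
  [[-21, -20, 0], [0, 0, 0], 0],
  [[-22.2, -21.1, 0], [0, 0, 0], 0],
  [[-22.7, -21.6, 0], [0, 0, 0], 0],
])

```text
time: 2.6
eef_pos: [0.5104, 0.0737, 0.2499]
tcp_rot: [0.168, 0.986, 0.0, -0.0]
contact_force: [0.3, 1.0, -0.4]
opening: 0.001
finger_force: 0.0
```

Create go.py:
```python
import sys,numpy as np
from plant import ctrl
from scipy.spatial.transform import Rotation as R
s=ctrl.get_state();r=R.from_quat(s["tcp_rot"])
print(s["time"],np.round(s["eef_pos"],4),"tilt",r.as_matrix()[2,2].round(4),"tool shift",r.inv().apply(np.array(eval(sys.argv[1]))-s["eef_pos"]).round(4),s["contact_force"])
```

```bash
python3 go.py .510,.073,.10
```

```text
2.6 [0.5104 0.0737 0.2499] tilt -1.0 tool shift [ 0.     -0.0008  0.1499] [ 0.34231041  0.96747583 -0.37637566]
```

To row units: 0.15 m is 15, 0.148 m is 14.8.

Request:
move_tool([
  [[0, 0, 1], [0, 0, 0], 0],
  [[0, 0, 3], [0, 0, 0], 0],
  [[0, 0, 5.5], [0, 0, 0], 0],
  [[0, 0, 8], [0, 0, 0], 0],
  [[0, 0, 10.5], [0, 0, 0], 0],
  [[0, 0, 12.5], [0, 0, 0], 0],
  [[0, 0, 14], [0, 0, 0], 0],
  [[0, 0, 14.8], [0, 0, 0], 0],
  [[0, 0, 15], [0, 0, 0], 0],
  [[0, 0, 15], [0, 0, 0], 0],
])

```text
time: 3.85
eef_pos: [0.5108, 0.0741, 0.1005]
tcp_rot: [0.168, 0.986, 0.0, 0.001]
contact_force: [-0.8, -0.3, 0.2]
opening: 0.001
finger_force: 0.0
```

Run:
```python
from plant import ctrl
import cv2,numpy as np
a=[ctrl.read_camera(n)["pixels"][:300,150:470,::-1] for n in("scene","top")]
cv2.imwrite("pics/lamp.png",np.hstack(a))
```

Request:
move_tool([
  [[0, 0, 0], [0, 0, 0], 0],
  [[0, 0, 0], [0, 0, 0], 0],
  [[0, 0, 0], [0, 0, 0], 0],
  [[0, 0, 0], [0, 0, 0], 0],
  [[0, 0, 0], [0, 0, 0], 0],
  [[0, 0, 0], [0, 0, 0], 0],
  [[0, 0, 0], [0, 0, 0], 0],
  [[0, 0, 0], [0, 0, 0], 0],
])

```text
time: 4.95
eef_pos: [0.5103, 0.074, 0.1]
tcp_rot: [0.168, 0.986, 0.0, -0.0]
contact_force: [0.2, -0.1, 0.2]
opening: -0.001
finger_force: 0.0
```

View pics/lamp.png

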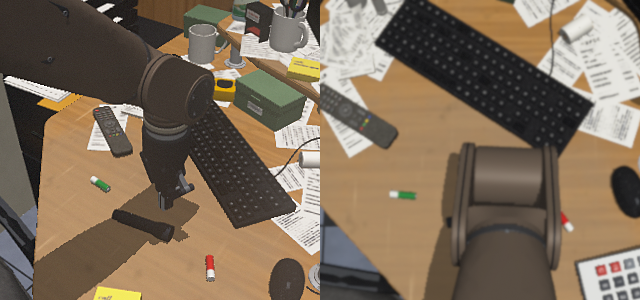

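The picture shows the fingertips at crop (165,208), a few centimetres above the lamp end at (165,232), with nothing disturbed. I'm holding a little longer, then going to the green battery.

To row units: -0.05 m is -5, -0.01 m is -1.

Request:
move_tool([
  [[0, 0, 0], [0, 0, 0], 0],
  [[0, 0, 0], [0, 0, 0], 0],
  [[0, 0, 0], [0, 0, 0], 0],
  [[0, 0, 0], [0, 0, 0], 0],
  [[0, 0, 0], [0, 0, 0], 0],
  [[0, 0, -1], [0, 0, 0], 0],
  [[0, 0, -3], [0, 0, 0], 0],
  [[0, 0, -5], [0, 0, 0], 0],
  [[0, 0, -6], [0, 0, 0], 0],
  [[0, 0, -6], [0, 0, 0], 0],
])

```text
time: 6.2
eef_pos: [0.5109, 0.074, 0.1611]
tcp_rot: [0.168, 0.986, 0.0, 0.001]
contact_force: [0.3, -0.7, 0.0]
opening: 0.002
finger_force: 0.0
```

Request:
move_tool([
  [[0.2, 1, 0], [0, 0, 0], 0],
  [[0.6, 3.5, 0], [0, 0, 0], 0],
  [[1.1, 6.5, 0], [0, 0, 0], 0],
  [[1.6, 9.5, 0], [0, 0, 0], 0],
  [[2.2, 12.5, 0], [0, 0, 0], 0],
  [[2.7, 15.5, 0], [0, 0, 0], 0],
  [[3.1, 18, 0], [0, 0, 0], 0],
  [[3.3, 19, 0], [0, 0, 0], 0],
  [[3.3, 19.2, 0], [0, 0, 0], 0],
  [[3.3, 19.2, 0], [0, 0, 0], 0],
])

```text
time: 7.45
eef_pos: [0.5426, 0.2656, 0.1596]
tcp_rot: [0.168, 0.986, -0.0, -0.0]
contact_force: [0.2, -0.3, 0.7]
opening: 0.001
finger_force: 0.0
```

```bash
python3 go.py .543,.266,.08
```

```text
7.45 [0.5426 0.2656 0.1596] tilt -1.0 tool shift [-0.0003  0.0006  0.0796] [ 0.24042429 -0.29416014  0.72106245]
```

Request:
move_tool([
  [[0, 0, 1], [0, 0, 0], 0],
  [[0, 0, 3], [0, 0, 0], 0],
  [[0, 0, 5], [0, 0, 0], 0],
  [[0, 0, 7], [0, 0, 0], 0],
  [[0, 0, 8], [0, 0, 0], 0],
  [[0, 0, 8], [0, 0, 0], 0],
  [[0, 0, 8], [0, 0, 0], 0],
  [[0, 0, 8], [0, 0, 0], 0],
  [[0, 0, 8], [0, 0, 0], 0],
  [[0, 0, 8], [0, 0, 0], 0],
])

```text
time: 8.7
eef_pos: [0.543, 0.2662, 0.0804]
tcp_rot: [0.168, 0.986, 0.0, 0.0]
contact_force: [-0.5, 0.8, 0.6]
opening: -0.003
finger_force: 0.0
```

Run:
```python
from plant import ctrl
import cv2,numpy as np
a=[ctrl.read_camera(n)["pixels"][:300,150:470,::-1] for n in("scene","top")]
cv2.imwrite("pics/green.png",np.hstack(a))
```

Request:
move_tool([
  [[0, 0, 0], [0, 0, 0], 0],
  [[0, 0, 0], [0, 0, 0], 0],
  [[0, 0, 0], [0, 0, 0], 0],
  [[0, 0, 0], [0, 0, 0], 0],
  [[0, 0, 0], [0, 0, 0], 0],
  [[0, 0, 0], [0, 0, 0], 0],
  [[0, 0, 0], [0, 0, 0], 0],
  [[0, 0, 0], [0, 0, 0], 0],
  [[0, 0, 0], [0, 0, 0], 0],
  [[0, 0, 0], [0, 0, 0], 0],
])

```text
time: 10.05
eef_pos: [0.5428, 0.2661, 0.08]
tcp_rot: [0.168, 0.986, -0.0, -0.0]
contact_force: [-0.3, 0.2, 0.4]
opening: -0.001
finger_force: 0.0
```

View pics/green.png

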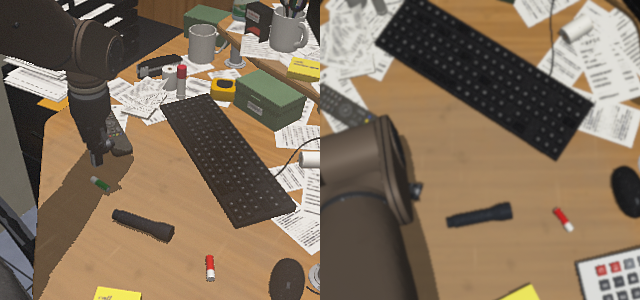

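The fingertips at crop (98,163) hover above the green battery at (100,184), and the torch and red battery haven't moved. Next is the tail end.

To row units: -0.105 m is -10.5, -0.103 m is -10.3.

Request:
move_tool([
  [[0, 0, -1], [0, 0, 0], 0],
  [[0, 0, -3], [0, 0, 0], 0],
  [[0, 0, -5.5], [0, 0, 0], 0],
  [[0.2, -1.5, -7.5], [0, 0, 0], 0],
  [[0.6, -4, -8], [0, 0, 0], 0],
  [[1, -7, -8], [0, 0, 0], 0],
  [[1.3, -9, -8], [0, 0, 0], 0],
  [[1.5, -10.3, -8], [0, 0, 0], 0],
  [[1.5, -10.5, -8], [0, 0, 0], 0],
  [[1.5, -10.5, -8], [0, 0, 0], 0],
])

```text
time: 11.3
eef_pos: [0.4942, 0.1722, 0.1602]
tcp_rot: [0.168, 0.986, 0.0, 0.0]
contact_force: [-0.9, -0.1, -0.1]
opening: -0.001
finger_force: 0.0
```

Request:
move_tool([
  [[0, 0, 1], [0, 0, 0], 0],
  [[0, 0, 3], [0, 0, 0], 0],
  [[0, 0, 5], [0, 0, 0], 0],
  [[0, 0, 6], [0, 0, 0], 0],
  [[0, 0, 6], [0, 0, 0], 0],
  [[0, 0, 6], [0, 0, 0], 0],
  [[0, 0, 6], [0, 0, 0], 0],
  [[0, 0, 6], [0, 0, 0], 0],
  [[0, 0, 6], [0, 0, 0], 0],
  [[0, 0, 6], [0, 0, 0], 0],
])

```text
time: 12.55
eef_pos: [0.4939, 0.172, 0.1002]
tcp_rot: [0.168, 0.986, 0.0, 0.0]
contact_force: [0.1, -0.5, -0.2]
opening: 0.001
finger_force: 0.0
```

Request:
move_tool([
  [[0, 0, 0], [0, 0, 0], 0],
  [[0, 0, 0], [0, 0, 0], 0],
  [[0, 0, 0], [0, 0, 0], 0],
  [[0, 0, 0], [0, 0, 0], 0],
  [[0, 0, 0], [0, 0, 0], 0],
  [[0, 0, 0], [0, 0, 0], 0],
  [[0, 0, 0], [0, 0, 0], 0],
  [[0, 0, 0], [0, 0, 0], 0],
  [[0, 0, 0], [0, 0, 0], 0],
  [[0, 0, 0], [0, 0, 0], 0],
])

```text
time: 13.8
eef_pos: [0.4939, 0.172, 0.1]
tcp_rot: [0.168, 0.986, 0.0, -0.0]
contact_force: [0.6, 0.2, 0.5]
opening: 0.001
finger_force: 0.0
```

```bash
python3 go.py .494,.172,.10
```

Run:
```python
from plant import ctrl
import cv2,numpy as np
a=[ctrl.read_camera(n)["pixels"][:300,150:470,::-1] for n in("scene","top")]
cv2.imwrite("pics/tail.png",np.hstack(a))
```

```text
13.8 [0.4939 0.172  0.1   ] tilt -1.0 tool shift [-0.0001 -0.      0.    ] [0.64031715 0.19396033 0.54718052]
```

View pics/tail.png

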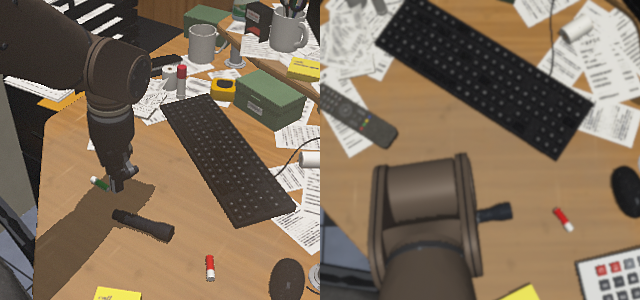

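The fingertips at crop (115,190) are above the tail end at (118,215), and everything is undisturbed. One more short hold, then I hand in.

Request:
move_tool([
  [[0, 0, 0], [0, 0, 0], 0],
  [[0, 0, 0], [0, 0, 0], 0],
  [[0, 0, 0], [0, 0, 0], 0],
  [[0, 0, 0], [0, 0, 0], 0],
  [[0, 0, 0], [0, 0, 0], 0],
  [[0, 0, 0], [0, 0, 0], 0],
])

```text
time: 14.65
eef_pos: [0.4939, 0.172, 0.1]
tcp_rot: [0.168, 0.986, -0.0, -0.0]
contact_force: [0.4, -0.9, 0.7]
opening: -0.001
finger_force: 0.0
```

```bash
python3 -c "
from plant import ctrl
print(ctrl.sign_off())"
```

```text
the job is handed in; nothing more can be done
None
```

I pointed at the lamp end, the green battery and the tail end in that order, about two seconds each, and handed the job in at 14.65 s still pointing at the tail; the pictures show nothing moved, but no verdict was printed.

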